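# Click the upper tray onto the organiser's post

### The job

Refit the upper tray of the bench organiser: take the loose tray by its blue hub, thread it over the upright steel post and press it down gently until the sprung ball in the post clicks into the groove inside the hub. Stop at that click, neither short of it nor pushed on through it, and let go, leaving the tray hanging level on the catch. Do not force anything, and leave the bottle, the jar and the cassette where they are.

Things in the scene. Friction and masses are not known exactly. Their poses are not given: they have to be found in the camera images.
- tray_hub (a point): Hub of the loose upper tray: white round plate, 150 mm across, 4 mm thick, rim 8 mm high, lying flat, with a blue upright hub to hold it by: 34 mm across, 46 mm high, open right through with a 17.4 mm bore. Point on the hub's axis, 30 mm above the tray's underside, 16 mm below the hub's top; z up along the hub. Grip the hub here or a few mm higher. Weighs about 0.26 kg.
- hub_foot (a point): Lower end of the hub, on its axis, level with the tray's underside; z up. Inside the bore a groove 8.6 mm wide runs all the way round, its middle 15.5 mm above this point; the bore is plain below and above it. How the tray is turned does not matter.
- post_top (a point): Tip of the organiser's fixed upright steel post, on its axis, 185 mm above the counter; z up. The post is 16 mm thick, the last 8 mm rounded to a blunt nose. A catch with a sprung ball (9 mm, 3.5 mm proud) is clamped in a slot down its side, at whatever height the last user chose: 20 to 60 mm below this tip. That height is not measured: feel for it.
- post_slot (a point): Point on the post's axis at the middle of the slot, 40 mm below the tip (not the ball). Pressing the ball in with the hub's lower end takes 5 to 15 N. Then the hub slides with little drag, pushed sideways by up to 9 N. Some 19 mm after first touch the ball springs into the groove: the hub is drawn down by 3 to 10 N, the side push goes. Pressing on meets 5 to 15 N again.
- organiser: Bench organiser, fixed: grey plinth, lower white tray 190 mm across, rim 32 mm above the counter, small pots and bur blocks up to 48 mm high, blue foot and the post in the middle. Origin on the counter under the post's axis. A hub let go with the ball in its groove, even 2 mm off its middle, settles there; a hub pushed past can be drawn back up.
- spray_bottle: White bottle with a blue cap, 58 mm across, 135 mm high, standing loose. Origin at the centre of its underside. Leave it alone.
- wipe_jar: Small amber jar with a white lid, 54 mm across, 65 mm high, standing loose. Origin at the centre of its underside. Leave it alone.
- cassette: Flat steel instrument cassette, 85 x 180 x 26 mm (its own x, y, z), lying loose. Origin at the centre of its underside. Leave it alone.
There are look-alikes about, which are no part of the job. What is shaped like the organiser but black or pink is not meant.

How it is judged:
On the way:
1. the tray's hub is threaded over the post (horizontal distance between tray_hub and post_top below 0.005 m and z of post_top in the frame of tray_hub above -0.018 m and angle between tray_hub's own z axis and vertical below 0.12 rad), for 0.1 s.
At the end, for the whole second after the job is handed in: the tray hangs on the catch with the ball in the hub's groove (the ball's centre no more than 1.7 mm below or 3 mm above the middle of the groove), the hub round the post (axes within 3.5 mm) and upright within 0.1 rad, at rest and let go (z of sprung_ball in the frame of tray_hub between -0.0162 and -0.0115 m and horizontal distance between tray_hub and post_top below 0.0035 m and angle between tray_hub's own z axis and vertical below 0.1 rad and linear speed of tray below 0.02 m/s); the robot touches nothing.
It fails at once if the tray and the organiser are pressed together with more than 30 N (contact force between tray and organiser above 30 N).
It fails at once if the bottle, the jar or the cassette is moved by more than 20 mm (distance of any of spray_bottle, wipe_jar, cassette from where it was at the start of the episode above 0.02 m).
It also fails if it takes over 64 s, if anything falls off the work surface, if the arm or the gripper's body presses on something with over 40 N, if the wrist force passes 120 N, or if a joint passes its speed limit or range.

### The arm

A 6-joint arm with a two-finger parallel gripper is mounted at the origin on the work surface. World frame = base frame: x ahead of the robot, y to its left, z up, the work surface at z = 0. Lengths are in m, angles in rad, forces in N, time in s.
With the tool pointing down it reaches from about 0.375 to 0.975 m from the base axis. Payload 3.8 kg.
Tool frame: the origin (TCP) lies between the finger pads; the fingertips stand 17 mm ahead of it and the grasp point (between the pads) lies 2 mm behind it; y points along the fingers, z is the direction in which the jaws open and shut, and the axes are right-handed (so a half turn about y gives the same grasp; the last joint's range is limited). The gripper opens to 85 mm and grips with 20 to 120 N. Pads are 22 mm wide; open, the fingers measure 114 mm over their backs; the gripper's body (76 mm by 85 mm) begins 54 mm behind the grasp point. The pads swing forward as they close: fully open they stand 13 mm farther back than shut.
Start: joints at [1.232, 0.264, 1.604, -0, 1.274, -0.037], TCP at [0.201, 0.644, 0.248] pointing down, gripper open.
Joint ranges: [-2.63, 2.63], [-0.94, 2.18], [0.31, 2.57], [-1.31, 4.45], [0, 2.66], [-2.55, 2.55]. Speed limits (rad/s): [2.57, 2.57, 3.14, 3.14, 3.14, 3.14].

### API

Orientations are given as a rotation vector (axis times angle).
In Python, from workcell import bot, eyes, nets gives the robot as it stands. The module is installed in compiled form; this text tells all that it offers.
- The arm moves only by the tool jog_arm, never from a script. Its arguments are lists of equal length, an entry for each row: "turn": the turn, a rotation vector about the tool's x, y, z in rad, a list of three; "slide": the shift along the tool's x, y, z in mm, a list of three; "grip": the opening in per cent of the stroke, from 0 (shut) to 100 (fully open). A call has 1 to 5 rows; each row shifts and turns the commanded pose from where the row before left it, along the tool's axes as they then stand; what a row does not reach is not made up. A row lasts 1/10 s, in which the tool goes at most 50 mm and 8.59 degrees, less where a joint would pass 70% of its speed; a pose out of reach is approached as far as the arm can. A call with a gripper value outside its range is refused whole. The fingers move at their own pace and stop on an object; "newtons" is the grip in N (left out, the last holds). Time passes only in rows, so rows that do not move let the fingers close. It gives the time, the measured TCP pose, the force and the opening at its end, in the units of the state.
- bot.read_state(): the state, without advancing time (a new reading comes with each control period).
- eyes.read_camera(name): name is "scene" or "top"; returns a dict with "img" (400x640x3 uint8, red, green, blue), "depth" (400x640 float32, m along the optical axis (not along the pixel's ray), 0 where there is no reading), "intrinsics" (3x3 intrinsics, pixels), "position" and "rotation" of the camera in the world. Camera axes: x right, y down, z forward; pixel columns grow to the right and rows downward; lengths in m; the calibration is good to about 2 mm. A picture is of the moment at which its call begins.
- bot.finish_job(): hands the job in, once; it reports no verdict.
Trained networks look in a picture, given as the dict that the camera call returned (one of the last four; its "shot" number tells which), for a name from the list of things; names that differ only in an ending like _2 or _b are one class to them, and where a whole thing is asked for, a point or a joint stands for the part that bears it (a point fixed in the world has none). Each returns a list of dicts, best first, with "conf" (0 to 1); they miss things now and then, are a little off and sometimes report something else, mostly with a low value. They report only what shows in the picture. A call takes as long as a camera call. They do not tell look-alikes from the thing itself.
- nets.search_frame(thing, picture): "xyz" ([x, y, z] in m, in the coordinates of the camera as it stood for that picture, good to about 4 mm: the middle of the surface that is visible of it).
The state is a dict: "time": time; "q": joint angles; "joint_vel": joint speeds; "joint_torque": joint torques, N m; "tool_pos": TCP position; "tcp_rot": TCP orientation; "wrist_force": force on the tool from outside, world axes, zero at the start; "torque": the same for the moment, N m; "width": opening from 0.0 (shut) to 1.0 (fully open).
Only numpy, scipy, OpenCV 4.12 (cv2) and the standard library are available. Lean on these libraries where they do the work, as an engineer would, in place of code of your own. Each camera call takes 0.05 s, during which the arm holds its last target.

## Working session

There is one attempt and no reset: what is moved stays moved. The work goes in short steps, Python scripts to look and compute and a tool call to move; the robot and the scene stay as the last step left them, time stands still between calls to the robot, and variables do not carry over. Pictures are saved under pics/ and viewed, and the job is handed in when it is done.

Besides the shell and the picture viewer there is one more tool, called by a JSON object that holds its "fn" and its "kwargs", one argument or row to a line. jog_arm: Moves the arm, as the interface text tells. Its arguments: {"type":"object","properties":{"turn":{"type":"array"},"slide":{"type":"array"},"grip":{"type":"array"},"newtons":{"type":"number"}},"required":["turn","slide","grip"]}

```bash
mkdir -p pics; cat > h.py <<'E'
import numpy as np,cv2
from workcell import bot,eyes,nets
def world(p,xyz): return np.array(p["rotation"])@np.array(xyz)+np.array(p["position"])
def save(p,n): cv2.imwrite("pics/"+n,cv2.cvtColor(p["img"],cv2.COLOR_RGB2BGR))
def pix(p,w):
    c=np.array(p["rotation"]).T@(np.array(w)-np.array(p["position"])); k=np.array(p["intrinsics"])@c; return k[:2]/k[2]
E
python3 - <<'E'
from h import *
for n in ["scene","top"]:
    p=eyes.read_camera(n); save(p,n+"0.png"); print(n,p["position"],p["rotation"])
    for t in ["tray_hub","post_top","organiser","spray_bottle","wipe_jar","cassette"]:
        print(t,[(round(d["conf"],2),world(p,d["xyz"]).round(3).tolist(),pix(p,world(p,d["xyz"])).round().tolist()) for d in nets.search_frame(t,p)])
s=bot.read_state();print(s)
E
```

```text
scene [1.03437233 0.65601055 1.46091214] [-0.88218268 -2.69884326  0.82715677]Traceback (most recent call last):
  File "<stdin>", line 5, in <module>
  File "h.py", line 6, in pix
    c=np.array(p["rotation"]).T@(np.array(w)-np.array(p["position"])); k=np.array(p["intrinsics"])@c; return k[:2]/k[2]
                                                                         ~~~~~~~~~~~~~~~~~~~~~~~~~^~
ValueError: matmul: Input operand 1 does not have enough dimensions (has 0, gufunc core with signature (n?,k),(k,m?)->(n?,m?) requires 1)
```

```bash
cat > h.py <<'E'
import numpy as np,cv2
from scipy.spatial.transform import Rotation as Ro
from workcell import bot,eyes,nets
def RR(p): return Ro.from_rotvec(p["rotation"]).as_matrix()
def world(p,xyz): return RR(p)@np.array(xyz)+np.array(p["position"])
def save(p,n): cv2.imwrite("pics/"+n,cv2.cvtColor(p["img"],cv2.COLOR_RGB2BGR))
def pix(p,w):
    c=RR(p).T@(np.array(w)-np.array(p["position"])); k=np.array(p["intrinsics"])@c; return k[:2]/k[2]
def cloud(p):
    K=np.array(p["intrinsics"]);d=p["depth"];v,u=np.mgrid[:d.shape[0],:d.shape[1]]
    c=np.stack([(u-K[0,2])/K[0,0]*d,(v-K[1,2])/K[1,1]*d,d],-1)
    w=c@RR(p).T+np.array(p["position"]); w[d<=0]=np.nan; return w
E
python3 - <<'E'
from h import *
for n in ["scene","top"]:
    p=eyes.read_camera(n); save(p,n+"0.png"); print(n,p["position"],p["rotation"])
    for t in ["tray_hub","post_top","organiser","spray_bottle","wipe_jar","cassette"]:
        print(t,[(round(d["conf"],2),world(p,d["xyz"]).round(3).tolist(),pix(p,world(p,d["xyz"])).round().tolist()) for d in nets.search_frame(t,p)])
s=bot.read_state();print(s)
E
```

```text
scene [1.03437233 0.65601055 1.46091214] [-0.88218268 -2.69884326  0.82715677]
tray_hub [(0.68, [0.547, 0.207, -0.002], [360.0, 291.0])]
post_top [(0.87, [0.363, -0.194, 0.026], [329.0, 171.0]), (0.86, [0.72, -0.396, 0.029], [209.0, 182.0]), (0.73, [0.488, -0.414, 0.027], [264.0, 148.0]), (0.69, [0.604, -0.154, 0.028], [277.0, 214.0]), (0.6, [0.255, -0.395, 0.032], [320.0, 121.0])]
organiser [(0.97, [0.6, -0.153, 0.022], [279.0, 214.0]), (0.88, [0.722, -0.394, 0.026], [209.0, 183.0]), (0.8, [0.484, -0.411, 0.026], [265.0, 148.0]), (0.62, [0.258, -0.4, 0.027], [319.0, 122.0])]
spray_bottle [(0.88, [0.784, 0.152, 0.087], [283.0, 310.0])]
wipe_jar [(0.73, [0.759, -0.171, 0.029], [234.0, 234.0]), (0.67, [0.413, 0.029, 0.058], [359.0, 218.0])]
cassette [(0.67, [0.761, -0.17, 0.032], [233.0, 234.0])]
top [ 0.40096831 -0.07066649  1.1569721 ] [-2.15973062  2.17674677 -0.11461558]
tray_hub [(0.69, [0.549, 0.201, 0.004], [235.0, 193.0])]
post_top [(0.8, [0.254, -0.4, 0.023], [438.0, 291.0]), (0.78, [0.363, -0.2, 0.021], [369.0, 254.0]), (0.63, [0.478, -0.416, 0.024], [441.0, 215.0]), (0.36, [
[... 405 characters left out ...]
]
cassette [(0.76, [0.756, -0.177, 0.025], [359.0, 124.0])]
{'time': 0.8, 'q': array([ 1.23209435e+00,  2.63853320e-01,  1.60395001e+00,  2.58705060e-05,
        1.27372970e+00, -3.68886082e-02]), 'joint_vel': array([ 0.0010344 ,  0.0009105 ,  0.00068173,  0.0003781 ,  0.00010304,
       -0.0014032 ]), 'joint_torque': array([ 1.20873843e-03, -5.14975119e+01, -3.67700708e+01,  8.26520522e-05,
        3.70128746e-04,  1.75971331e-05]), 'tool_pos': array([0.20063525, 0.64450339, 0.24833825]), 'tcp_rot': array([-1.55772109,  0.23689532, -0.23687457]), 'wrist_force': array([ 0.15877561, -0.18302524, -0.33147979]), 'torque': array([0.03173409, 0.04243797, 0.0030244 ]), 'width': 0.9995313434411296}
```

View pics/scene0.png

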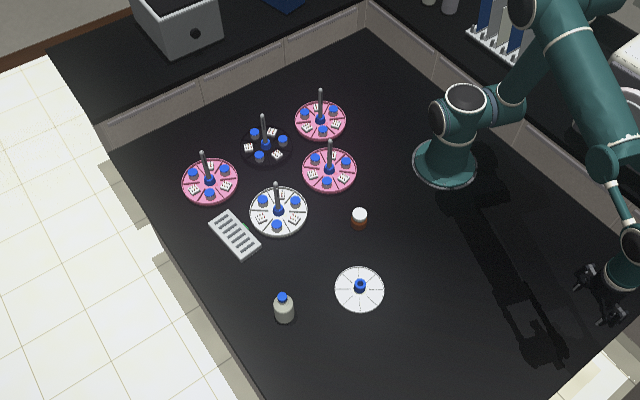

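View pics/top0.png

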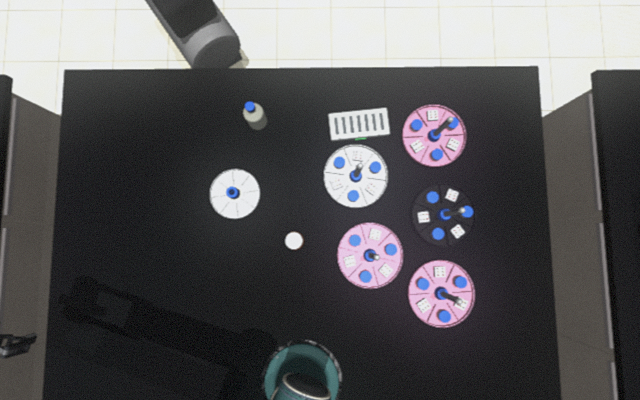

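Candidates in the scene picture: white organiser (278,212), pink ones (209,182), (329,171) and (320,121), black one (265,147). Only (278,212), top (355,177), is white, so it is the one meant. There is one loose tray, at (360,290) in scene and (235,193) in top. I'll confirm with a crop and measure from depth.

```bash
cat > m.py <<'E'
from h import *
ims=[]
for n in ["scene","top"]:
    p=eyes.read_camera(n); W=cloud(p); im=p["img"].astype(int)
    c=(354,177) if n=="top" else (279,208); t=(235,193) if n=="top" else (360,289)
    for (a,b) in (c,t):
        ims.append(cv2.resize(p["img"][b-40:b+40,a-40:a+40],(400,300) if 0 else (300,300),interpolation=cv2.INTER_CUBIC))
    blue=(im[...,2]>im[...,0]+60)
    g=(np.hypot(W[...,0]-.55,W[...,1]-.205)<.05)&blue
    P=W[g]; print(n,"hub blue n",len(P),"z pct",np.percentile(P[:,2],[5,50,95]).round(4))
    T=P[P[:,2]>.038]; print(" hub top mean",T.mean(0).round(4),"mid",((T.max(0)+T.min(0))/2).round(4),len(T))
    g=(np.hypot(W[...,0]-.55,W[...,1]-.205)<.1)&(im.min(-1)>140)
    P=W[g].astype(np.float32); 
    uv=np.argwhere(g)[:,::-1].astype(np.float32); (x,y),r=cv2.minEnclosingCircle(P[:,:2]); print(" tray circ",x,y,r, "zmed",np.median(P[:,2]))
    g=(np.hypot(W[...,0]-.6,W[...,1]+.158)<.115)&(W[...,2]>.012)&(im.min(-1)>120)&(W[...,2]<.06)
    g=cv2.morphologyEx(g.astype(np.uint8),cv2.MORPH_OPEN,np.ones((3,3)))>0
    P=W[g].astype(np.float32);d=np.hypot(P[:,0]-.6,P[:,1]+.158);(x,y),r=cv2.minEnclosingCircle(P[d<.1,:2]); print(" org circ",x,y,r)
    g=(np.hypot(W[...,0]-.6,W[...,1]+.158)<.05)&(W[...,2]>.07)
    P=W[g]; print(" post n",len(P))
    for lo in np.arange(.07,.2,.02):
        q=P[(P[:,2]>lo)&(P[:,2]<=lo+.02)]
        if len(q): print("   z",lo.round(3),len(q),np.median(q,0).round(4))
    if len(P): print(" maxz",P[:,2].max())
cv2.imwrite("pics/crops.png",cv2.cvtColor(np.vstack([np.hstack(ims[:2]),np.hstack(ims[2:])]),cv2.COLOR_RGB2BGR))
E
python3 m.py
```

```text
scene hub blue n 90 z pct [0.033  0.0456 0.051 ]
 hub top mean [0.5478 0.2033 0.0463] mid [0.5479 0.2019 0.0471] 79Traceback (most recent call last):
  File "m.py", line 14, in <module>
    uv=np.argwhere(g)[:,::-1].astype(np.float32); (x,y),r=cv2.minEnclosingCircle(P[:,:2]); print(" tray circ",x,y,r, "zmed",np.median(P[:,2]))
                                                          ~~~~~~~~~~~~~~~~~~~~~~^^^^^^^^^
cv2.error: OpenCV(4.12.0) /io/opencv/modules/imgproc/src/shapedescr.cpp:201: error: (-215:Assertion failed) count >= 0 && (depth == CV_32F || depth == CV_32S) in function 'minEnclosingCircle'
```

```bash
sed -i 's/minEnclosingCircle(\(.*\]\)); print/minEnclosingCircle(np.ascontiguousarray(\1)); print/' m.py; python3 m.py
```

```text
scene hub blue n 88 z pct [0.0318 0.0455 0.0522]
 hub top mean [0.5478 0.2033 0.0463] mid [0.548  0.2034 0.0471] 81
 tray circ 0.5465093851089478 0.20109118521213531 0.07751434296369553 zmed 0.0054189116
 org circ 0.5962293148040771 -0.1616627275943756 0.09532979875802994
 post n 123
   z 0.07 18 [ 0.5982 -0.1571  0.0788]
   z 0.09 19 [ 0.5985 -0.1582  0.1004]
   z 0.11 19 [ 0.598  -0.1583  0.1195]
   z 0.13 17 [ 0.5955 -0.1572  0.1409]
   z 0.15 22 [ 0.5988 -0.1572  0.1625]
   z 0.17 28 [ 0.5973 -0.1607  0.1824]
 maxz 0.1886411024964043
top hub blue n 95 z pct [0.0269 0.0454 0.0495]
 hub top mean [0.548  0.2005 0.0455] mid [0.5475 0.2014 0.0451] 84
 tray circ 0.5498560667037964 0.20222733914852142 0.07625037431716919 zmed 0.0050732247
 org circ 0.5967976450920105 -0.1627751737833023 0.09505957365036011
 post n 81
   z 0.07 7 [ 0.5908 -0.1592  0.0804]
   z 0.09 8 [ 0.591  -0.1589  0.0974]
   z 0.11 11 [ 0.5896 -0.1607  0.1247]
   z 0.13 6 [ 0.5904 -0.1586  0.1408]
   z 0.15 13 [ 0.5909 -0.1577  0.1623]
   z 0.17 36 [ 0.5949 -0.1619  0.1835]
 maxz 0.18879713020422684
```

View pics/crops.png

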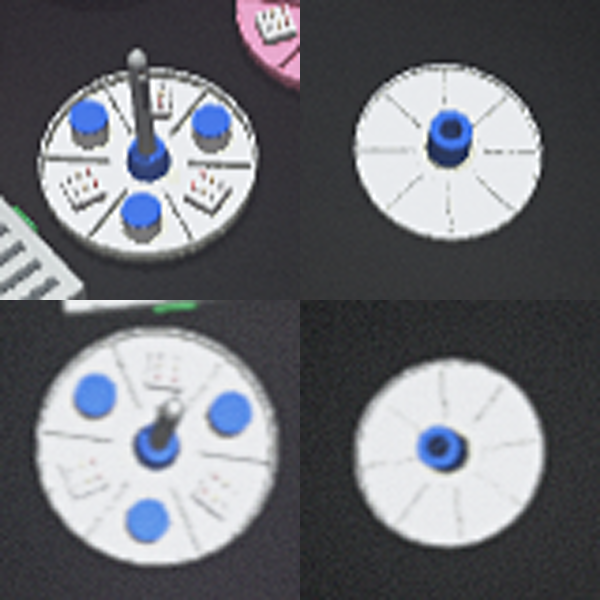

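The crops show the white organiser with its steel post (top row: post tip about (137,60)), and the single loose tray with a hollow blue hub (450,140). Both match the description. Next: tool axes and offsets.

```bash
cat > g.py <<'E'
from h import *
import sys
s=bot.read_state(); R=Ro.from_rotvec(s["tcp_rot"])
print(s["time"],s["tool_pos"].round(4),"F",s["wrist_force"].round(2),"w",round(s["width"],3),"axes",R.as_matrix().T.round(3).tolist())
t=np.array(eval(sys.argv[1])); print("slide mm",(R.inv().apply(t-s["tool_pos"])*1000).round(1))
Rn=R.as_matrix(); 
E
python3 g.py "(.548,.202,.12)"
```

```text
0.95 [0.2006 0.6445 0.2483] F [-0.91  1.   -0.48] w 1.0 axes [[0.955, -0.297, 0.0], [0.0, 0.0, -1.0], [0.297, 0.955, 0.0]]
slide mm [ 463.2  128.3 -319.3]
```

{"fn": "jog_arm", "kwargs": {
  "turn": [
    [0, 0, 0],
    [0, 0, 0],
    [0, 0, 0],
    [0, 0, 0],
    [0, 0, 0]
  ],
  "slide": [
    [30, 0, -20],
    [33, 0, -23],
    [33, 0, -23],
    [33, 0, -23],
    [33, 0, -23]
  ],
  "grip": [100, 100, 100, 100, 100]
}}

```text
time: 1.45
tool_pos: [0.3228, 0.4882, 0.2485]
tcp_rot: [-1.557, 0.236, -0.237]
wrist_force: [0.4, 0.5, 0.6]
width: 0.995
```

{"fn": "jog_arm", "kwargs": {
  "turn": [
    [0, 0, 0],
    [0, 0, 0],
    [0, 0, 0],
    [0, 0, 0],
    [0, 0, 0]
  ],
  "slide": [
    [33, 0, -23],
    [33, 0, -23],
    [33, 0, -23],
    [33, 0, -23],
    [33, 0, -23]
  ],
  "grip": [100, 100, 100, 100, 100]
}}

```text
time: 1.95
tool_pos: [0.4462, 0.3292, 0.2486]
tcp_rot: [-1.557, 0.236, -0.237]
wrist_force: [0.6, 0.1, -1.1]
width: 1.002
```

{"fn": "jog_arm", "kwargs": {
  "turn": [
    [0, 0, 0],
    [0, 0, 0],
    [0, 0, 0],
    [0, 0, 0],
    [0, 0, 0]
  ],
  "slide": [
    [33, 20, -23],
    [33, 30, -23],
    [33, 30, -23],
    [20, 20, -10],
    [0, 0, 0]
  ],
  "grip": [100, 100, 100, 100, 100]
}}

```text
time: 2.45
tool_pos: [0.5347, 0.2168, 0.1448]
tcp_rot: [-1.561, 0.244, -0.236]
wrist_force: [0.1, -0.2, 0.2]
width: 1.001
```

```bash
python3 g.py "(.548,.202,.034)"
```

```text
2.45 [0.5347 0.2168 0.1448] F [ 0.06 -0.22  0.17] w 1.001 axes [[0.954, -0.301, -0.004], [-0.005, -0.003, -1.0], [0.301, 0.954, -0.004]]
slide mm [ 17.6 110.8  -9.7]
```

{"fn": "jog_arm", "kwargs": {
  "turn": [
    [0, 0, 0],
    [0, 0, 0],
    [0, 0, 0]
  ],
  "slide": [
    [0, 0, 0],
    [0, 0, 0],
    [0, 0, 0]
  ],
  "grip": [100, 100, 100]
}}

```text
time: 2.75
tool_pos: [0.5356, 0.2213, 0.1501]
tcp_rot: [-1.556, 0.234, -0.237]
wrist_force: [-0.5, -0.1, 0.4]
width: 1.003
```

```bash
python3 g.py "(.548,.202,.034)"
```

```text
2.75 [0.5356 0.2213 0.1501] F [-0.47 -0.07  0.38] w 1.003 axes [[0.955, -0.296, 0.002], [0.002, 0.001, -1.0], [0.296, 0.955, 0.002]]
slide mm [ 17.3 116.1 -15. ]
```

{"fn": "jog_arm", "kwargs": {
  "turn": [
    [0, 0, 0],
    [0, 0, 0],
    [0, 0, 0],
    [0, 0, 0],
    [0, 0, 0]
  ],
  "slide": [
    [17, 0, -15],
    [0, 20, 0],
    [0, 30, 0],
    [0, 10, 0],
    [0, 0, 0]
  ],
  "grip": [100, 100, 100, 100, 100]
}}

```text
time: 3.25
tool_pos: [0.5454, 0.2009, 0.0872]
tcp_rot: [-1.559, 0.238, -0.234]
wrist_force: [-0.3, 0.0, -0.4]
width: 0.999
```

{"fn": "jog_arm", "kwargs": {
  "turn": [
    [0, 0, 0],
    [0, 0, 0]
  ],
  "slide": [
    [0, 0, 0],
    [0, 0, 0]
  ],
  "grip": [100, 100]
}}

```text
time: 3.45
tool_pos: [0.5483, 0.2013, 0.0903]
tcp_rot: [-1.557, 0.234, -0.239]
wrist_force: [0.2, 0.1, -0.4]
width: 1.0
```

```bash
python3 g.py "(.548,.202,.034)"; python3 - <<'E'
from h import *
p=eyes.read_camera("scene");q=eyes.read_camera("top")
a=cv2.resize(p["img"][210:340,280:440],(400,325));b=cv2.resize(q["img"][128:258,155:315],(400,325))
cv2.imwrite("pics/a1.png",cv2.cvtColor(np.hstack([a,b]),cv2.COLOR_RGB2BGR))
E
```

```text
3.45 [0.5483 0.2013 0.0903] F [ 0.19  0.08 -0.37] w 1.0 axes [[0.955, -0.297, 0.002], [0.003, 0.001, -1.0], [0.297, 0.955, 0.002]]
slide mm [-0.6 56.3  0.5]
```

View pics/a1.png

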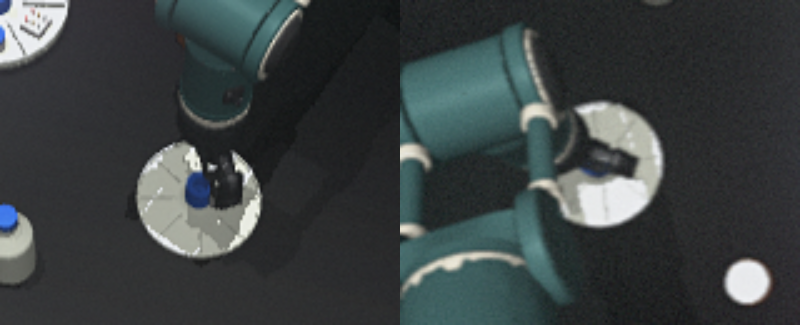

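The scene crop shows the hub at (198,188) beside the right finger, inside the tray's outline. Descend and grip.

{"fn": "jog_arm", "kwargs": {
  "turn": [
    [0, 0, 0],
    [0, 0, 0],
    [0, 0, 0],
    [0, 0, 0],
    [0, 0, 0]
  ],
  "slide": [
    [0, 15, 0],
    [0, 20, 0],
    [0, 15, 0],
    [0, 6, 0],
    [0, 0, 0]
  ],
  "grip": [100, 100, 100, 100, 100]
}}

```text
time: 4.05
tool_pos: [0.5458, 0.2001, 0.0307]
tcp_rot: [-1.559, 0.239, -0.235]
wrist_force: [-0.7, -0.1, -0.0]
width: 1.002
```

{"fn": "jog_arm", "kwargs": {
  "turn": [
    [0, 0, 0],
    [0, 0, 0],
    [0, 0, 0],
    [0, 0, 0],
    [0, 0, 0]
  ],
  "slide": [
    [0, 0, 0],
    [0, 0, 0],
    [0, 0, 0],
    [0, 0, 0],
    [0, 0, 0]
  ],
  "grip": [70, 50, 30, 10, 10],
  "newtons": 40
}}

```text
time: 4.55
tool_pos: [0.5479, 0.2009, 0.0336]
tcp_rot: [-1.557, 0.236, -0.238]
wrist_force: [-1.0, -0.0, 4.6]
width: 0.387
```

{"fn": "jog_arm", "kwargs": {
  "turn": [
    [0, 0, 0],
    [0, 0, 0],
    [0, 0, 0]
  ],
  "slide": [
    [0, 0, 0],
    [0, 0, 0],
    [0, 0, 0]
  ],
  "grip": [10, 10, 10]
}}

```text
time: 4.85
tool_pos: [0.5479, 0.2009, 0.0336]
tcp_rot: [-1.557, 0.236, -0.238]
wrist_force: [-0.7, -0.4, 5.9]
width: 0.388
```

```bash
python3 g.py "(.596,-.1625,.27)"
```

```text
4.85 [0.5479 0.2009 0.0336] F [-0.74 -0.39  5.87] w 0.388 axes [[0.955, -0.297, 0.001], [0.002, 0.001, -1.0], [0.297, 0.955, 0.001]]
slide mm [ 154.2 -236.6 -332.5]
```

{"fn": "jog_arm", "kwargs": {
  "turn": [
    [0, 0, 0],
    [0, 0, 0],
    [0, 0, 0],
    [0, 0, 0],
    [0, 0, 0]
  ],
  "slide": [
    [0, 0, 0],
    [0, -10, 0],
    [0, -30, 0],
    [0, -40, 0],
    [0, -40, 0]
  ],
  "grip": [10, 10, 10, 10, 10],
  "newtons": 70
}}

```text
time: 5.35
tool_pos: [0.5456, 0.2001, 0.1525]
tcp_rot: [-1.559, 0.239, -0.235]
wrist_force: [0.6, 0.6, -2.7]
width: 0.379
```

{"fn": "jog_arm", "kwargs": {
  "turn": [
    [0, 0, 0],
    [0, 0, 0],
    [0, 0, 0],
    [0, 0, 0],
    [0, 0, 0]
  ],
  "slide": [
    [0, -40, 0],
    [0, -40, 0],
    [0, -30, 0],
    [0, -7, 0],
    [0, 0, 0]
  ],
  "grip": [10, 10, 10, 10, 10]
}}

```text
time: 5.85
tool_pos: [0.5474, 0.2007, 0.2703]
tcp_rot: [-1.557, 0.235, -0.238]
wrist_force: [-0.0, -0.4, -2.3]
width: 0.382
```

```bash
python3 g.py "(.596,-.1625,.27)";  python3 - <<'E'
from h import *
p=eyes.read_camera("scene");save(p,"s2.png")
E
```

```text
5.85 [0.5474 0.2007 0.2703] F [-0.03 -0.43 -2.32] w 0.382 axes [[0.955, -0.297, 0.002], [0.002, 0.001, -1.0], [0.297, 0.955, 0.001]]
slide mm [ 1.543e+02  2.000e-01 -3.323e+02]
```

View pics/s2.png

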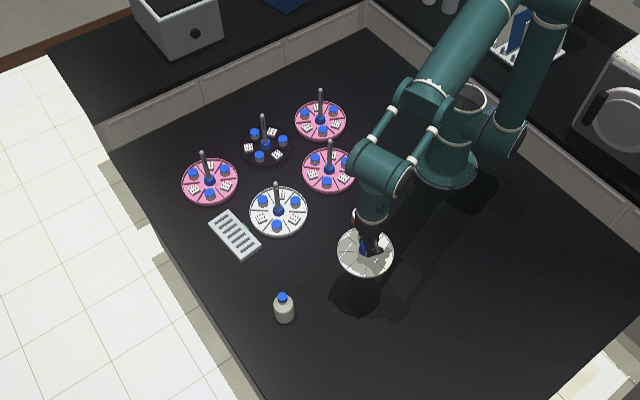

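Tray is held level, seen at (366,250), with 2.4 N weight on the wrist. Carry it over the post at this height.

{"fn": "jog_arm", "kwargs": {
  "turn": [
    [0, 0, 0],
    [0, 0, 0],
    [0, 0, 0],
    [0, 0, 0],
    [0, 0, 0]
  ],
  "slide": [
    [8, 0, -17],
    [14, 0, -30],
    [16, 0, -35],
    [16, 0, -35],
    [16, 0, -35]
  ],
  "grip": [10, 10, 10, 10, 10]
}}

```text
time: 6.4
tool_pos: [0.5668, 0.0333, 0.2654]
tcp_rot: [-1.559, 0.241, -0.232]
wrist_force: [1.2, 0.5, -2.0]
width: 0.376
```

{"fn": "jog_arm", "kwargs": {
  "turn": [
    [0, 0, 0],
    [0, 0, 0],
    [0, 0, 0],
    [0, 0, 0],
    [0, 0, 0]
  ],
  "slide": [
    [16, 0, -35],
    [16, 0, -35],
    [16, 0, -35],
    [16, 0, -35],
    [12, 0, -25]
  ],
  "grip": [10, 10, 10, 10, 10]
}}

```text
time: 6.9
tool_pos: [0.5904, -0.1475, 0.2652]
tcp_rot: [-1.557, 0.243, -0.233]
wrist_force: [0.1, -0.3, -2.3]
width: 0.378
```

{"fn": "jog_arm", "kwargs": {
  "turn": [
    [0, 0, 0],
    [0, 0, 0],
    [0, 0, 0],
    [0, 0, 0],
    [0, 0, 0]
  ],
  "slide": [
    [8, 0, -15],
    [0, 0, 0],
    [0, 0, 0],
    [0, 0, 0],
    [0, 0, 0]
  ],
  "grip": [10, 10, 10, 10, 10]
}}

```text
time: 7.4
tool_pos: [0.5954, -0.1608, 0.2693]
tcp_rot: [-1.557, 0.236, -0.235]
wrist_force: [0.2, 0.9, -2.7]
width: 0.372
```

```bash
python3 g.py "(.596,-.1625,.23)";  python3 - <<'E'
from h import *
p=eyes.read_camera("scene");q=eyes.read_camera("top")
print(pix(p,(.596,-.1625,.27)),pix(q,(.596,-.1625,.27)))
def crop(p,c,s=60): 
    a,b=int(c[0]),int(c[1]);return cv2.resize(p["img"][max(b-s,0):b+s,a-s:a+s],(400,400),interpolation=cv2.INTER_CUBIC)
cv2.imwrite("pics/a3.png",cv2.cvtColor(np.hstack([crop(p,pix(p,(.596,-.1625,.2))),crop(q,pix(q,(.596,-.1625,.2)))]),cv2.COLOR_RGB2BGR))
s=bot.read_state();tp=s["tool_pos"]
for n,p in (("scene",p),("top",q)):
    W=cloud(p);im=p["img"].astype(int);sat=im.max(-1)-im.min(-1)
    z=tp[2]-.0336
    g=(np.hypot(W[...,0]-tp[0],W[...,1]-tp[1])<.09)&(W[...,2]>z-.012)&(W[...,2]<z+.016)&(im.min(-1)>60)&(sat<40)
    P=W[g];print(n,len(P), P.min(0).round(4),P.max(0).round(4),P[:,2].mean())
    A=np.c_[P,np.ones(len(P))]
    xy=np.ascontiguousarray(P[:,:2].astype(np.float32))
    if len(P)>10: print(cv2.minEnclosingCircle(xy), np.linalg.lstsq(np.c_[P[:,:2]-P[:,:2].mean(0),np.ones(len(P))],P[:,2],rcond=None)[0])
E
```

```text
7.4 [ 0.5954 -0.1608  0.2693] F [ 0.19  0.88 -2.67] w 0.372 axes [[0.955, -0.296, -0.001], [-0.0, 0.001, -1.0], [0.296, 0.955, 0.0]]
slide mm [ 1.1 39.3 -1.5]
[272.63589377 165.35062409] [362.84784874 158.18092608]
scene 1381 [ 0.5186 -0.2353  0.2323] [ 0.6695 -0.0839  0.2511] 0.2412193541363416
((0.5935254693031311, -0.15892234444618225), 0.07718227803707123) [-0.00061786  0.00268421  0.24121935]
top 1306 [ 0.5214 -0.2332  0.2358] [ 0.6669 -0.1019  0.2519] 0.24148838285520133
((0.5956965088844299, -0.16055630147457123), 0.07495936006307602) [-0.00193521 -0.00509793  0.24148838]
```

View pics/a3.png

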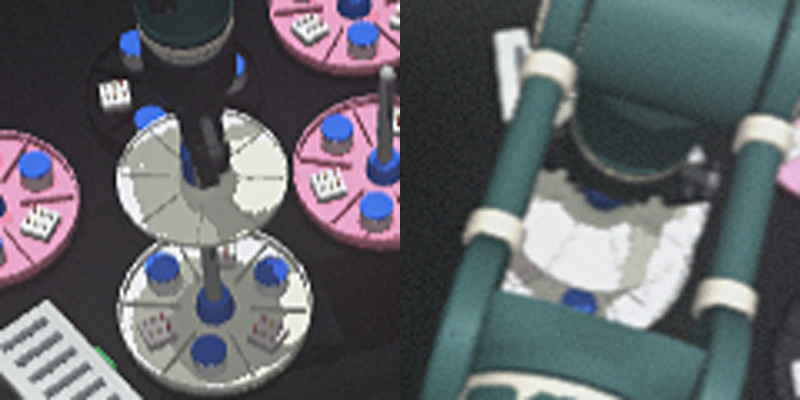

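Tray is level over the post, hub foot near z = 0.236. Its centre should go about (+1.6, −2.2) mm. Shift and lower to just above the tip.

{"fn": "jog_arm", "kwargs": {
  "turn": [
    [0, 0, 0],
    [0, 0, 0],
    [0, 0, 0],
    [0, 0, 0],
    [0, 0, 0]
  ],
  "slide": [
    [2, 15, -1.5],
    [0, 20, 0],
    [0, 8, 0],
    [0, 0, 0],
    [0, 0, 0]
  ],
  "grip": [10, 10, 10, 10, 10]
}}

```text
time: 8.0
tool_pos: [0.5969, -0.1642, 0.2263]
tcp_rot: [-1.558, 0.237, -0.237]
wrist_force: [0.1, 0.8, -2.7]
width: 0.378
```

{"fn": "jog_arm", "kwargs": {
  "turn": [
    [0, 0, 0],
    [0, 0, 0],
    [0, 0, 0],
    [0, 0, 0],
    [0, 0, 0]
  ],
  "slide": [
    [0, 0, 0],
    [0, 1.5, 0],
    [0, 1.5, 0],
    [0, 1.5, 0],
    [0, 0, 0]
  ],
  "grip": [10, 10, 10, 10, 10]
}}

```text
time: 8.5
tool_pos: [0.5968, -0.1641, 0.2218]
tcp_rot: [-1.558, 0.237, -0.237]
wrist_force: [0.7, -0.2, -3.3]
width: 0.38
```

{"fn": "jog_arm", "kwargs": {
  "turn": [
    [0, 0, 0],
    [0, 0, 0],
    [0, 0, 0],
    [0, 0, 0],
    [0, 0, 0]
  ],
  "slide": [
    [0, 1, 0.7],
    [0, 1, 0],
    [0, 1, 0],
    [0, 1, 0],
    [0, 0, 0]
  ],
  "grip": [10, 10, 10, 10, 10]
}}

```text
time: 9.0
tool_pos: [0.597, -0.1635, 0.2177]
tcp_rot: [-1.558, 0.237, -0.237]
wrist_force: [0.4, 0.1, -3.0]
width: 0.377
```

{"fn": "jog_arm", "kwargs": {
  "turn": [
    [0, 0, 0],
    [0, 0, 0],
    [0, 0, 0],
    [0, 0, 0]
  ],
  "slide": [
    [0, 1, 0],
    [0, 1, 0],
    [0, 0, 0],
    [0, 0, 0]
  ],
  "grip": [10, 10, 10, 10]
}}

```text
time: 9.4
tool_pos: [0.5971, -0.1635, 0.216]
tcp_rot: [-1.558, 0.237, -0.237]
wrist_force: [-0.7, -0.1, -2.3]
width: 0.379
```

{"fn": "jog_arm", "kwargs": {
  "turn": [
    [0, 0, 0],
    [0, 0, 0],
    [0, 0, 0],
    [0, 0, 0]
  ],
  "slide": [
    [0, 1, 0],
    [0, 1, 0],
    [0, 0, 0],
    [0, 0, 0]
  ],
  "grip": [10, 10, 10, 10]
}}

```text
time: 9.8
tool_pos: [0.5971, -0.1635, 0.2139]
tcp_rot: [-1.558, 0.237, -0.237]
wrist_force: [-0.3, -1.3, -1.8]
width: 0.378
```

{"fn": "jog_arm", "kwargs": {
  "turn": [
    [0, 0, 0],
    [0, 0, 0],
    [0, 0, 0],
    [0, 0, 0]
  ],
  "slide": [
    [0, 1, 0],
    [0, 1, 0],
    [0, 0, 0],
    [0, 0, 0]
  ],
  "grip": [10, 10, 10, 10]
}}

```text
time: 10.2
tool_pos: [0.5971, -0.1635, 0.2119]
tcp_rot: [-1.558, 0.237, -0.237]
wrist_force: [-0.4, -0.4, -2.1]
width: 0.377
```

{"fn": "jog_arm", "kwargs": {
  "turn": [
    [0, 0, 0],
    [0, 0, 0],
    [0, 0, 0],
    [0, 0, 0]
  ],
  "slide": [
    [0, 1, 0],
    [0, 1, 0],
    [0, 0, 0],
    [0, 0, 0]
  ],
  "grip": [10, 10, 10, 10]
}}

```text
time: 10.6
tool_pos: [0.5969, -0.1635, 0.2098]
tcp_rot: [-1.558, 0.237, -0.236]
wrist_force: [-0.5, 0.1, -2.9]
width: 0.378
```

{"fn": "jog_arm", "kwargs": {
  "turn": [
    [0, 0, 0],
    [0, 0, 0],
    [0, 0, 0],
    [0, 0, 0]
  ],
  "slide": [
    [0, 1, 0],
    [0, 1, 0],
    [0, 0, 0],
    [0, 0, 0]
  ],
  "grip": [10, 10, 10, 10]
}}

```text
time: 11.0
tool_pos: [0.5969, -0.1635, 0.2077]
tcp_rot: [-1.558, 0.237, -0.236]
wrist_force: [-0.9, -1.4, -2.8]
width: 0.376
```

{"fn": "jog_arm", "kwargs": {
  "turn": [
    [0, 0, 0],
    [0, 0, 0],
    [0, 0, 0],
    [0, 0, 0]
  ],
  "slide": [
    [0, 1, 0],
    [0, 1, 0],
    [0, 0, 0],
    [0, 0, 0]
  ],
  "grip": [10, 10, 10, 10]
}}

```text
time: 11.4
tool_pos: [0.5969, -0.1635, 0.2058]
tcp_rot: [-1.558, 0.237, -0.236]
wrist_force: [-2.3, -1.8, -2.1]
width: 0.378
```

{"fn": "jog_arm", "kwargs": {
  "turn": [
    [0, 0, 0],
    [0, 0, 0],
    [0, 0, 0],
    [0, 0, 0]
  ],
  "slide": [
    [0, 1, 0],
    [0, 1, 0],
    [0, 0, 0],
    [0, 0, 0]
  ],
  "grip": [10, 10, 10, 10]
}}

```text
time: 11.8
tool_pos: [0.597, -0.1635, 0.2038]
tcp_rot: [-1.558, 0.237, -0.236]
wrist_force: [-3.4, -0.6, -2.2]
width: 0.376
```

{"fn": "jog_arm", "kwargs": {
  "turn": [
    [0, 0, 0],
    [0, 0, 0],
    [0, 0, 0],
    [0, 0, 0]
  ],
  "slide": [
    [0, 1, 0],
    [0, 1, 0],
    [0, 0, 0],
    [0, 0, 0]
  ],
  "grip": [10, 10, 10, 10]
}}

```text
time: 12.2
tool_pos: [0.597, -0.1636, 0.2018]
tcp_rot: [-1.558, 0.237, -0.237]
wrist_force: [-3.3, -1.0, -1.3]
width: 0.38
```

{"fn": "jog_arm", "kwargs": {
  "turn": [
    [0, 0, 0],
    [0, 0, 0],
    [0, 0, 0],
    [0, 0, 0]
  ],
  "slide": [
    [0, 1, 0],
    [0, 1, 0],
    [0, 0, 0],
    [0, 0, 0]
  ],
  "grip": [10, 10, 10, 10]
}}

```text
time: 12.6
tool_pos: [0.597, -0.1635, 0.2001]
tcp_rot: [-1.558, 0.237, -0.237]
wrist_force: [-4.3, -1.4, 1.0]
width: 0.377
```

{"fn": "jog_arm", "kwargs": {
  "turn": [
    [0, 0, 0],
    [0, 0, 0],
    [0, 0, 0],
    [0, 0, 0]
  ],
  "slide": [
    [-0.5, 0, -0.3],
    [0, 0, 0],
    [0, 0, 0],
    [0, 0, 0]
  ],
  "grip": [10, 10, 10, 10]
}}

```text
time: 13.0
tool_pos: [0.5969, -0.1635, 0.2001]
tcp_rot: [-1.558, 0.236, -0.237]
wrist_force: [-3.0, -0.8, -1.2]
width: 0.376
```

```bash
python3 -c "
from h import *
s=bot.read_state();print(s['tool_pos'],s['wrist_force'],s['torque'])"
```

```text
[ 0.59686867 -0.16354911  0.20008953] [-2.96282195 -0.78576092 -1.19748122] [ 0.00873685  0.56423826 -0.02244405]
```

{"fn": "jog_arm", "kwargs": {
  "turn": [
    [0, 0, 0],
    [0, 0, 0],
    [0, 0, 0],
    [0, 0, 0]
  ],
  "slide": [
    [-0.5, 0, -0.2],
    [0, 0, 0],
    [0, 0, 0],
    [0, 0, 0]
  ],
  "grip": [10, 10, 10, 10]
}}

```text
time: 13.4
tool_pos: [0.5967, -0.1636, 0.2002]
tcp_rot: [-1.557, 0.236, -0.238]
wrist_force: [-0.5, 0.8, -0.6]
width: 0.38
```

{"fn": "jog_arm", "kwargs": {
  "turn": [
    [0, 0, 0],
    [0, 0, 0],
    [0, 0, 0],
    [0, 0, 0]
  ],
  "slide": [
    [-0.5, 0, -0.2],
    [0, 0, 0],
    [0, 0, 0],
    [0, 0, 0]
  ],
  "grip": [10, 10, 10, 10]
}}

```text
time: 13.8
tool_pos: [0.5958, -0.1638, 0.2002]
tcp_rot: [-1.558, 0.236, -0.237]
wrist_force: [0.4, 0.2, -0.8]
width: 0.379
```

{"fn": "jog_arm", "kwargs": {
  "turn": [
    [0, 0, 0],
    [0, 0, 0],
    [0, 0, 0]
  ],
  "slide": [
    [0, 1, 0],
    [0, 0, 0],
    [0, 0, 0]
  ],
  "grip": [10, 10, 10]
}}

```text
time: 14.1
tool_pos: [0.5959, -0.1634, 0.1994]
tcp_rot: [-1.557, 0.236, -0.238]
wrist_force: [2.1, 3.4, 2.7]
width: 0.378
```

{"fn": "jog_arm", "kwargs": {
  "turn": [
    [0, 0, 0],
    [0, 0, 0],
    [0, 0, 0]
  ],
  "slide": [
    [0, 1, 0],
    [0, 0, 0],
    [0, 0, 0]
  ],
  "grip": [10, 10, 10]
}}

```text
time: 14.4
tool_pos: [0.596, -0.1631, 0.1985]
tcp_rot: [-1.557, 0.236, -0.238]
wrist_force: [1.0, 5.1, 4.0]
width: 0.377
```

{"fn": "jog_arm", "kwargs": {
  "turn": [
    [0, 0, 0],
    [0, 0, 0],
    [0, 0, 0]
  ],
  "slide": [
    [0, 1, 0],
    [0, 0, 0],
    [0, 0, 0]
  ],
  "grip": [10, 10, 10]
}}

```text
time: 14.7
tool_pos: [0.5959, -0.163, 0.1967]
tcp_rot: [-1.557, 0.236, -0.237]
wrist_force: [2.7, 3.6, -0.0]
width: 0.378
```

Ball contact at TCP z ≈ 0.200 (up to ~6.5 N axial), now pressed in with a side push. The click should come near TCP z ≈ 0.181. Go on in small steps.

{"fn": "jog_arm", "kwargs": {
  "turn": [
    [0, 0, 0],
    [0, 0, 0],
    [0, 0, 0],
    [0, 0, 0]
  ],
  "slide": [
    [0, 1, 0],
    [0, 1, 0],
    [0, 0, 0],
    [0, 0, 0]
  ],
  "grip": [10, 10, 10, 10]
}}

```text
time: 15.1
tool_pos: [0.5956, -0.163, 0.194]
tcp_rot: [-1.557, 0.237, -0.237]
wrist_force: [3.2, 4.8, -2.3]
width: 0.374
```

{"fn": "jog_arm", "kwargs": {
  "turn": [
    [0, 0, 0],
    [0, 0, 0],
    [0, 0, 0],
    [0, 0, 0]
  ],
  "slide": [
    [0, 1, 0],
    [0, 1, 0],
    [0, 0, 0],
    [0, 0, 0]
  ],
  "grip": [10, 10, 10, 10]
}}

```text
time: 15.5
tool_pos: [0.5956, -0.163, 0.1919]
tcp_rot: [-1.557, 0.237, -0.237]
wrist_force: [3.3, 4.1, -2.6]
width: 0.379
```

{"fn": "jog_arm", "kwargs": {
  "turn": [
    [0, 0, 0],
    [0, 0, 0],
    [0, 0, 0],
    [0, 0, 0]
  ],
  "slide": [
    [0, 1, 0],
    [0, 1, 0],
    [0, 0, 0],
    [0, 0, 0]
  ],
  "grip": [10, 10, 10, 10]
}}

```text
time: 15.9
tool_pos: [0.5956, -0.163, 0.1901]
tcp_rot: [-1.557, 0.237, -0.237]
wrist_force: [3.0, 5.1, -1.7]
width: 0.378
```

{"fn": "jog_arm", "kwargs": {
  "turn": [
    [0, 0, 0],
    [0, 0, 0],
    [0, 0, 0],
    [0, 0, 0]
  ],
  "slide": [
    [0, 1, 0],
    [0, 1, 0],
    [0, 0, 0],
    [0, 0, 0]
  ],
  "grip": [10, 10, 10, 10]
}}

```text
time: 16.3
tool_pos: [0.5957, -0.163, 0.1881]
tcp_rot: [-1.557, 0.237, -0.237]
wrist_force: [2.9, 4.3, -1.4]
width: 0.376
```

{"fn": "jog_arm", "kwargs": {
  "turn": [
    [0, 0, 0],
    [0, 0, 0],
    [0, 0, 0]
  ],
  "slide": [
    [0, 1, 0],
    [0, 0, 0],
    [0, 0, 0]
  ],
  "grip": [10, 10, 10]
}}

```text
time: 16.6
tool_pos: [0.5957, -0.163, 0.187]
tcp_rot: [-1.557, 0.237, -0.237]
wrist_force: [3.5, 4.5, -1.7]
width: 0.376
```

{"fn": "jog_arm", "kwargs": {
  "turn": [
    [0, 0, 0],
    [0, 0, 0],
    [0, 0, 0]
  ],
  "slide": [
    [0, 1, 0],
    [0, 0, 0],
    [0, 0, 0]
  ],
  "grip": [10, 10, 10]
}}

```text
time: 16.9
tool_pos: [0.5956, -0.1631, 0.1856]
tcp_rot: [-1.557, 0.237, -0.237]
wrist_force: [4.0, 4.7, -3.6]
width: 0.375
```

{"fn": "jog_arm", "kwargs": {
  "turn": [
    [0, 0, 0],
    [0, 0, 0],
    [0, 0, 0]
  ],
  "slide": [
    [0, 1, 0],
    [0, 0, 0],
    [0, 0, 0]
  ],
  "grip": [10, 10, 10]
}}

```text
time: 17.2
tool_pos: [0.5954, -0.1631, 0.1842]
tcp_rot: [-1.557, 0.237, -0.236]
wrist_force: [3.2, 3.3, -4.6]
width: 0.372
```

{"fn": "jog_arm", "kwargs": {
  "turn": [
    [0, 0, 0],
    [0, 0, 0],
    [0, 0, 0]
  ],
  "slide": [
    [0, 0.5, 0],
    [0, 0, 0],
    [0, 0, 0]
  ],
  "grip": [10, 10, 10]
}}

```text
time: 17.5
tool_pos: [0.5953, -0.1633, 0.1836]
tcp_rot: [-1.557, 0.238, -0.236]
wrist_force: [4.2, 3.6, -4.6]
width: 0.372
```

{"fn": "jog_arm", "kwargs": {
  "turn": [
    [0, 0, 0],
    [0, 0, 0],
    [0, 0, 0]
  ],
  "slide": [
    [0, 0.5, 0],
    [0, 0, 0],
    [0, 0, 0]
  ],
  "grip": [10, 10, 10]
}}

```text
time: 17.8
tool_pos: [0.5952, -0.1634, 0.1833]
tcp_rot: [-1.557, 0.238, -0.236]
wrist_force: [4.7, 3.8, -6.3]
width: 0.375
```

{"fn": "jog_arm", "kwargs": {
  "turn": [
    [0, 0, 0],
    [0, 0, 0],
    [0, 0, 0]
  ],
  "slide": [
    [0, 0.5, 0],
    [0, 0, 0],
    [0, 0, 0]
  ],
  "grip": [10, 10, 10]
}}

```text
time: 18.1
tool_pos: [0.5952, -0.1634, 0.1831]
tcp_rot: [-1.557, 0.238, -0.236]
wrist_force: [4.3, 2.8, -7.5]
width: 0.379
```

{"fn": "jog_arm", "kwargs": {
  "turn": [
    [0, 0, 0],
    [0, 0, 0],
    [0, 0, 0]
  ],
  "slide": [
    [0, 0.5, 0],
    [0, 0, 0],
    [0, 0, 0]
  ],
  "grip": [10, 10, 10]
}}

```text
time: 18.4
tool_pos: [0.5952, -0.1635, 0.1831]
tcp_rot: [-1.557, 0.238, -0.236]
wrist_force: [2.7, 3.8, -7.0]
width: 0.376
```

{"fn": "jog_arm", "kwargs": {
  "turn": [
    [0, 0, 0],
    [0, 0, 0],
    [0, 0, 0]
  ],
  "slide": [
    [0, 0, 0],
    [0, 0, 0],
    [0, 0, 0]
  ],
  "grip": [10, 10, 10]
}}

```text
time: 18.7
tool_pos: [0.5952, -0.1635, 0.183]
tcp_rot: [-1.557, 0.238, -0.236]
wrist_force: [3.5, 2.9, -7.4]
width: 0.377
```

```bash
cat > look.py <<'E'
from h import *
import sys
p=eyes.read_camera("scene")
s=bot.read_state();tp=s["tool_pos"];print(s["time"],tp.round(4),s["wrist_force"].round(2),s["torque"].round(3))
W=cloud(p);im=p["img"].astype(int);sat=im.max(-1)-im.min(-1)
z=tp[2]-.0336
g=(np.hypot(W[...,0]-tp[0],W[...,1]-tp[1])<.085)&(W[...,2]>z-.02)&(W[...,2]<z+.02)&(im.min(-1)>60)&(sat<40)
P=W[g];m=P[:,:2].mean(0)
print("TRAY",len(P),"zmean-foot",P[:,2].mean()-z,"slopes",np.linalg.lstsq(np.c_[P[:,:2]-tp[:2],np.ones(len(P))],P[:,2],rcond=None)[0].round(4),cv2.minEnclosingCircle(np.ascontiguousarray(P[:,:2].astype(np.float32))))
a,b=pix(p,(.596,-.163,z)).astype(int)
cv2.imwrite("pics/"+sys.argv[1],cv2.cvtColor(cv2.resize(p["img"][b-45:b+45,a-45:a+45],(540,540),interpolation=cv2.INTER_CUBIC),cv2.COLOR_RGB2BGR))
E
python3 look.py l1.png
```

```text
18.75 [ 0.5952 -0.1635  0.1831] [ 3.95  3.48 -7.68] [ 0.592 -0.692  0.042]
TRAY 1295 zmean-foot 0.005321839874037254 slopes [0.0034 0.0026 0.1548] ((0.5926368236541748, -0.16296684741973877), 0.07815826684236526)
```

View pics/l1.png

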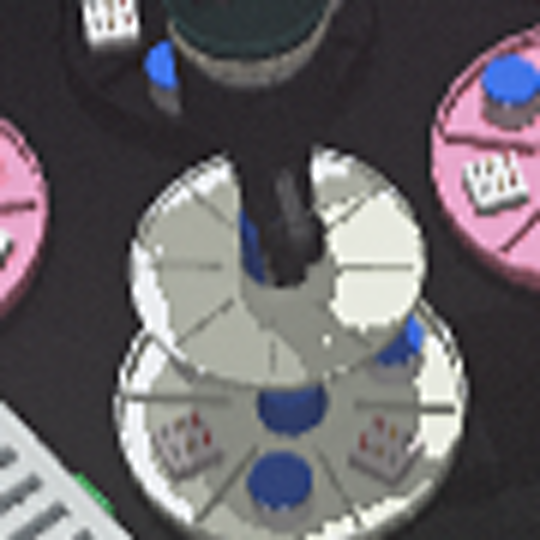

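The tray is level with no slip in the grip. The pull is ~5 N downward, with side push still there, so the ball is entering the groove but not centred. Continue.

{"fn": "jog_arm", "kwargs": {
  "turn": [
    [0, 0, 0],
    [0, 0, 0],
    [0, 0, 0]
  ],
  "slide": [
    [0, 0.5, 0],
    [0, 0, 0],
    [0, 0, 0]
  ],
  "grip": [10, 10, 10]
}}

```text
time: 19.05
tool_pos: [0.5952, -0.1636, 0.183]
tcp_rot: [-1.558, 0.238, -0.236]
wrist_force: [3.2, 3.2, -7.1]
width: 0.382
```

{"fn": "jog_arm", "kwargs": {
  "turn": [
    [0, 0, 0],
    [0, 0, 0],
    [0, 0, 0]
  ],
  "slide": [
    [0, 0.5, 0],
    [0, 0, 0],
    [0, 0, 0]
  ],
  "grip": [10, 10, 10]
}}

```text
time: 19.35
tool_pos: [0.5952, -0.1638, 0.1828]
tcp_rot: [-1.558, 0.237, -0.236]
wrist_force: [2.0, 3.4, -5.7]
width: 0.381
```

{"fn": "jog_arm", "kwargs": {
  "turn": [
    [0, 0, 0],
    [0, 0, 0],
    [0, 0, 0]
  ],
  "slide": [
    [0, 0.5, 0],
    [0, 0, 0],
    [0, 0, 0]
  ],
  "grip": [10, 10, 10]
}}

```text
time: 19.65
tool_pos: [0.5952, -0.1639, 0.1825]
tcp_rot: [-1.558, 0.237, -0.236]
wrist_force: [1.0, 3.0, -5.6]
width: 0.375
```

{"fn": "jog_arm", "kwargs": {
  "turn": [
    [0, 0, 0],
    [0, 0, 0],
    [0, 0, 0]
  ],
  "slide": [
    [0, 0.5, 0],
    [0, 0, 0],
    [0, 0, 0]
  ],
  "grip": [10, 10, 10]
}}

```text
time: 19.95
tool_pos: [0.5954, -0.1641, 0.1821]
tcp_rot: [-1.558, 0.237, -0.237]
wrist_force: [0.4, 1.2, -4.5]
width: 0.378
```

{"fn": "jog_arm", "kwargs": {
  "turn": [
    [0, 0, 0],
    [0, 0, 0],
    [0, 0, 0]
  ],
  "slide": [
    [0, 0.5, 0],
    [0, 0, 0],
    [0, 0, 0]
  ],
  "grip": [10, 10, 10]
}}

```text
time: 20.25
tool_pos: [0.5956, -0.1641, 0.1818]
tcp_rot: [-1.558, 0.237, -0.237]
wrist_force: [-0.4, 0.4, -2.9]
width: 0.375
```

Side push has vanished (0.4 N) and the axial force is back to the tray's weight: the ball is seated. Now let go.

{"fn": "jog_arm", "kwargs": {
  "turn": [
    [0, 0, 0],
    [0, 0, 0],
    [0, 0, 0]
  ],
  "slide": [
    [0, 0.2, 0],
    [0, 0, 0],
    [0, 0, 0]
  ],
  "grip": [10, 10, 10],
  "newtons": 20
}}

```text
time: 20.55
tool_pos: [0.5957, -0.1639, 0.1815]
tcp_rot: [-1.558, 0.237, -0.237]
wrist_force: [-0.5, 0.3, -2.0]
width: 0.378
```

{"fn": "jog_arm", "kwargs": {
  "turn": [
    [0, 0, 0],
    [0, 0, 0],
    [0, 0, 0],
    [0, 0, 0],
    [0, 0, 0]
  ],
  "slide": [
    [0, 0, 0],
    [0, 0, 0],
    [0, 0, 0],
    [0, 0, 0],
    [0, 0, 0]
  ],
  "grip": [45, 60, 80, 100, 100]
}}

```text
time: 21.05
tool_pos: [0.5956, -0.1638, 0.1815]
tcp_rot: [-1.558, 0.237, -0.237]
wrist_force: [0.2, -0.3, 0.2]
width: 1.0
```

{"fn": "jog_arm", "kwargs": {
  "turn": [
    [0, 0, 0],
    [0, 0, 0],
    [0, 0, 0],
    [0, 0, 0],
    [0, 0, 0]
  ],
  "slide": [
    [0, 0, 0],
    [0, 0, 0],
    [0, 0, 0],
    [0, 0, 0],
    [0, 0, 0]
  ],
  "grip": [100, 100, 100, 100, 100]
}}

```text
time: 21.55
tool_pos: [0.5955, -0.1638, 0.1812]
tcp_rot: [-1.558, 0.237, -0.237]
wrist_force: [0.1, -0.1, 0.5]
width: 0.998
```

```bash
python3 look.py l2.png
```

```text
21.6 [ 0.5955 -0.1638  0.1813] [ 0.01  0.02 -0.59] [ 0.054 -0.023  0.005]
TRAY 1232 zmean-foot 0.003734082077462897 slopes [0.0069 0.0013 0.1514] ((0.5932190418243408, -0.16317179799079895), 0.07793606072664261)
```

View pics/l2.png

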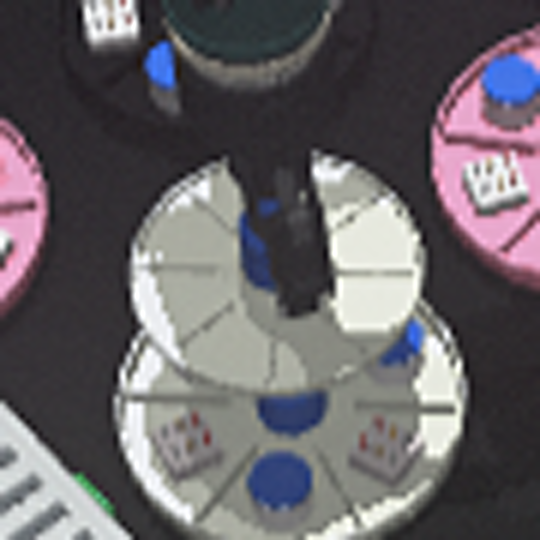

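Tray still hangs level, apparently ~2 mm lower than at release. Retract straight up and measure again unobstructed.

{"fn": "jog_arm", "kwargs": {
  "turn": [
    [0, 0, 0],
    [0, 0, 0],
    [0, 0, 0],
    [0, 0, 0],
    [0, 0, 0]
  ],
  "slide": [
    [0, -5, 0],
    [0, -15, 0],
    [0, -30, 0],
    [0, -30, 0],
    [0, -30, 0]
  ],
  "grip": [100, 100, 100, 100, 100]
}}

```text
time: 22.1
tool_pos: [0.5957, -0.1638, 0.2939]
tcp_rot: [-1.558, 0.236, -0.238]
wrist_force: [0.6, -0.5, -0.8]
width: 1.0
```

{"fn": "jog_arm", "kwargs": {
  "turn": [
    [0, 0, 0],
    [0, 0, 0],
    [0, 0, 0],
    [0, 0, 0],
    [0, 0, 0]
  ],
  "slide": [
    [0, -15, 10],
    [0, 0, 40],
    [0, 0, 40],
    [0, 0, 40],
    [0, 0, 30]
  ],
  "grip": [100, 100, 100, 100, 100]
}}

```text
time: 22.6
tool_pos: [0.6434, -0.008, 0.3066]
tcp_rot: [-1.557, 0.236, -0.236]
wrist_force: [-0.1, -0.8, -1.2]
width: 1.003
```

```bash
sed 's/tp=s\["tool_pos"\]/tp=np.array([.5956,-.1638,.1813])/' look.py > look2.py; python3 look2.py l3.png; python3 - <<'E'
from h import *
for n in ("scene","top"):
    p=eyes.read_camera(n);save(p,n+"9.png");W=cloud(p);im=p["img"].astype(int);blue=im[...,2]>im[...,0]+60
    d=np.hypot(W[...,0]-.596,W[...,1]+.163)
    g=(d<.03)&blue&(W[...,2]>.16);P=W[g];print(n,"hub",len(P),P.mean(0),np.percentile(P[:,2],[50,75,95]))
    g=(d<.02)&(W[...,2]>.2-.003);print((g).sum(), np.nanmax(W[...,2][d<.012]))
    g=(d<.06)&(d>.03)&(im.min(-1)>100)&(W[...,2]>.13)&(W[...,2]<.17);print(" plate z",W[g][:,2].mean(),g.sum())
E
```

```text
22.65 [ 0.5956 -0.1638  0.1813] [ 1.55  1.91 -0.16] [ 0.053 -0.023 -0.014]
TRAY 880 zmean-foot 0.004024796544662729 slopes [0.005  0.0045 0.1516] ((0.5962837338447571, -0.163513645529747), 0.07662851363420486)
scene hub 30 [ 0.60449419 -0.16358737  0.19163041] [0.19144398 0.19380788 0.19630614]
0 0.19644733014739968
 plate z 0.15096402285823954 431
top hub 106 [ 0.59565507 -0.16258697  0.19208994] [0.19235726 0.19346475 0.19591121]
1 0.1964216344454366
 plate z 0.15104229089621302 1171
```

View pics/l3.png

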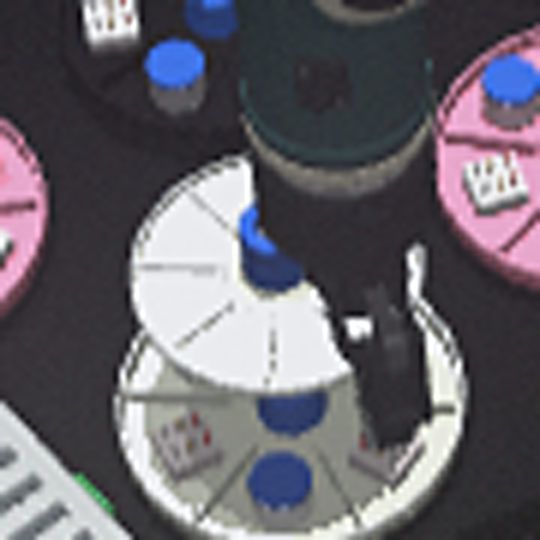

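{"fn": "jog_arm", "kwargs": {
  "turn": [
    [0, 0, 0],
    [0, 0, 0],
    [0, 0, 0],
    [0, 0, 0],
    [0, 0, 0]
  ],
  "slide": [
    [0, 0, 40],
    [0, 0, 40],
    [0, 0, 20],
    [0, 0, 0],
    [0, 0, 0]
  ],
  "grip": [100, 100, 100, 100, 100]
}}

```text
time: 23.25
tool_pos: [0.6726, 0.0837, 0.3061]
tcp_rot: [-1.559, 0.237, -0.236]
wrist_force: [-0.2, -0.4, 0.4]
width: 1.001
```

```bash
python3 look2.py l4.png; python3 - <<'E'
from h import *
p=eyes.read_camera("scene");save(p,"s10.png")
W=cloud(p);im=p["img"].astype(int);blue=im[...,2]>im[...,0]+60
d=np.hypot(W[...,0]-.596,W[...,1]+.163)
P=W[(d<.03)&blue&(W[...,2]>.16)];print(len(P),P.mean(0),np.percentile(P[:,2],[50,75,95]))
E
```

```text
23.3 [ 0.5956 -0.1638  0.1813] [-0.58 -0.55  0.31] [-0.003  0.015  0.006]
TRAY 869 zmean-foot 0.003950060036763653 slopes [-0.0016  0.0037  0.1517] ((0.5969935059547424, -0.1645338386297226), 0.07843316346406937)
73 [ 0.59547326 -0.1609804   0.19228957] [0.19211198 0.19472903 0.19727487]
```

View pics/s10.png

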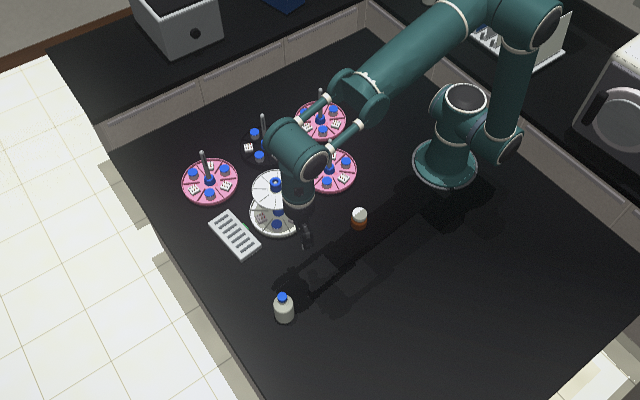

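View pics/l4.png

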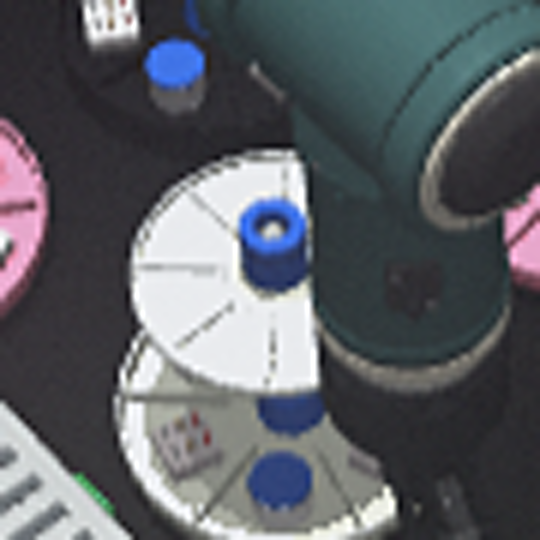

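The tray hangs level and still at (275,190), with the post tip visible inside the hub at (272,228) in the crop. Bottle, jar and cassette are where they were, and the gripper is clear. Handing in.

```bash
python3 -c "
from h import *
print(bot.finish_job())"
```

```text
the job is handed in; nothing more can be done
None
```

The tray is threaded onto the white organiser's post and hanging on the catch, and the job is handed in; the interface gave no verdict. I gripped the hub, lowered it over the post and felt the ball press in at TCP z ≈ 0.200 m, with about 6.5 N of axial force and then a 5 N side push. I kept on through the roughly 5 N downward draw and let go at TCP z ≈ 0.1815 m, when the side push had gone and only the tray's weight remained. The job took about 23 s in all.

**Final checks:**
- The tray is level, with a slope under 0.01 rad, and it did not move between looks.
- The hub is centred on the post to within about 2 mm in the depth image.
- The gripper is clear, and by eye the bottle, jar and cassette have not moved.

**Discrepancy:** the camera puts the resting hub 1.5–2 mm lower than where I let go. That fits the tray sagging within the groove and the 3 mm allowance, but the ball's position could not be seen directly.

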